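# Release the mended tablet from the screw press and check its edge

## Robot

A 6-joint arm with a two-finger parallel gripper is mounted at the origin on the work surface. World frame = base frame: x ahead of the robot, y to its left, z up, the work surface at z = 0. Lengths are in m, angles in rad, forces in N, time in s.
With the tool pointing down it reaches from about 0.35 to 0.975 m from the base axis. Payload 4.9 kg.
Tool frame: the origin (TCP) lies on the centre line of the jaws, within the pads' length; the fingertips stand 14 mm ahead of it and the grasp point (between the pads) lies 5 mm behind it; z points along the fingers, y is the line along which they close (so a half turn about z gives the same grasp; the last joint's range is limited). The gripper opens to 85 mm and grips with 20 to 120 N. Pads are 22 mm wide; open, the fingers measure 114 mm over their backs; the gripper's body (76 mm by 85 mm) begins 54 mm behind the grasp point. The pads swing forward as they close: fully open they stand 13 mm farther back than shut.
Start: joints at [-1.222, 0.053, 1.613, -0, 1.476, -0.119], TCP at [0.282, -0.558, 0.245] pointing down, gripper open.
Joint ranges: [-3.01, 3.01], [-1.01, 2.22], [0.06, 2.58], [-1.02, 4.17], [0.09, 2.62], [-3.14, 3.14]. Speed limits (rad/s): [2.57, 2.57, 3.14, 3.14, 3.14, 3.14].

## Interface

Orientations are given as a unit quaternion [w, x, y, z].
In Python, from plant import * gives the robot as it stands.
- The arm moves only by the tool send_rows, never from a script. Its argument "steps" is a list of rows, each an object with "translation": the shift along the tool's x, y, z in cm, a list of three; "delta_rot": the turn, a rotation vector about the tool's x, y, z in rad, a list of three; "jaw": the finger opening in cm, from 0 to 8.54. In form: [{"translation": [dx, dy, dz], "delta_rot": [rx, ry, rz], "jaw": jaw}, ...]. A call has exactly 8 rows; each row is the pose to reach, as a shift and turn from the pose commanded when the call began, along the tool's axes at that moment; what a row does not reach only later rows make up. A row lasts 1/10 s, in which the tool goes at most 50 mm and 8.59 degrees, less where a joint would pass 70% of its speed; a pose out of reach is approached as far as the arm can. A call with a gripper value outside its range is refused whole. The fingers move at their own pace and stop on an object; the grip force is fixed at half the most. Time passes only in rows, so rows that repeat a pose let the fingers close, or fill a call up. It gives the time, the measured TCP pose, the force, the opening and the grip force at its end, in the units of the state.
- state(): the state, without advancing time (a new reading comes with each control period).
- grab_frame(name): name is "scene" or "side" or "wrist"; returns a dict with "pixels" (384x512x3 uint8, blue, green, red), "range_z" (384x512 float32, m along the optical axis (not along the pixel's ray), 0 where there is no reading), "fx", "fy", "cx", "cy" (pixels), "rvec" (rotation vector, rad) and "tvec" (3), from world to camera coordinates, as OpenCV has them. Camera axes: x right, y down, z forward; pixel columns grow to the right and rows downward; lengths in m; the calibration is good to about 2 mm. A picture is of the moment at which its call begins.
- job_done(): hands the job in; it is judged then, once.
The state is a dict: "time": time; "joint_pos": joint angles; "joint_vel": joint speeds; "joint_efforts": joint torques, N m; "tool_pos": TCP position; "tool_rot": TCP orientation; "contact_force": force on the tool from outside, world axes, zero at the start; "ft_torque": the same for the moment, N m; "gripper_width": opening from 0.0 (shut) to 1.0 (fully open); "grasp_force": force on a finger pad.
Only numpy, scipy, OpenCV 4.12 (cv2) and the standard library are available. Lean on these libraries where they do the work, as an engineer would, in place of code of your own. Each camera call takes 0.05 s, during which the arm holds its last target. There are 200 camera calls.

## Task

The mended tablet has set in the bench screw press. Unscrew the press by its handwheel (anticlockwise seen from above) until the foot stands at least 12 mm clear of the tablet, then stand the teak straightedge on its narrow edge on the press bed, flush against one of the tablet's two long edges, to check the mend, and let go. Do not shift the tablet, and leave the other things on the table as they are.

Things in the scene. Friction and masses are not known exactly. Their poses are not given: they have to be found in the camera images.
- press: bench screw press of dark cast iron, fixed. Origin on the table on the spindle's vertical axis; x points from its open front (robot side) to its rear column. Flat bed 200 mm wide (y +-100), from x = -250 to +125 mm, top 26 mm above the table. Column at x +70 to +115 mm; overhanging arm 46 mm wide, top at 166 mm; boss round the spindle 50 mm in diameter, its collar's top at 174 mm.
- wheel_hub (a point): centre of the steel handwheel, mid-plane of its rim, 212 mm above the table at the start; rises and turns with the wheel; z up. 110 mm over the rim, a round bar 13 mm thick (centre-line radius 48.5 mm); hub 25 mm in diameter, 22 mm tall, with a 6 mm nut on top. Three spokes 10 mm thick at rim height, at 0, 120 and 240 degrees from this point's x axis; the gaps between them are open.
- ram (a joint): rise of the press foot (60 mm disc under the spindle, does not turn), m: 0 = down on the tablet, 0.04 = upper stop. Anticlockwise turning, seen from above, raises wheel, spindle and foot together, 24 mm a turn (3.82 mm a radian). It takes about 0.35 N m (7 N at the rim); self-locking: it stays where left and cannot be pulled up without turning.
- tablet: rosewood tablet 200 x 110 x 24 mm, about 0.6 kg, lying flat and loose on the press bed, its far end under the foot and its near end towards the robot. Origin at the centre of its underside; x along its 200 mm length (+x to the rear of the press), y across its 110 mm width, so the long edges are the upright faces at y = +-55 mm.
- straightedge: teak straightedge, a plain bar 200 mm long, 18 mm thick and 48 mm tall, about 0.12 kg, standing on its narrow edge on the table, to the left or to the right of the press. Origin at the centre of its underside; x along its length, y across its thickness, z up.
- fish_block: hollow rosewood fish block, a rounded lump 112 mm across and 88 mm high, on the table on the other side of the press from the straightedge; leave alone. Origin at the centre of its underside.
- bell: brass hand bell with a turned teak handle, 72 mm across, 128 mm high, standing on the table; leave alone. Origin at the centre of its underside.
- cup_a: white porcelain offering cup 68 mm across, 56 mm high; leave alone. Origin at the centre of its underside.
- cup_b: a second cup, the same; leave alone. Origin at the centre of its underside.
- censer: squat bronze tripod censer 130 mm across (150 mm over the ears), 117 mm high; leave alone. Origin on the table under its centre.
- incense_box: pale wooden incense box 164 x 64 x 40 mm; leave alone. Origin at the centre of its underside.
Not all that is in view belongs to the job. Of the things like the straightedge, leave any that is red; of the rest the larger one is meant.

How it is judged:
On the way, in this order (a step that is already met when the one before it is completed fails the run):
1. the press is unscrewed: its foot stands at least 12 mm clear of the tablet (value of joint ram above 0.0118 m), for 0.2 s.
2. the straightedge stands on the bed, flush against a long edge of the tablet (angle between the x axis of straightedge and the x axis of tablet, either way round below 0.025 rad and z of straightedge in the frame of tablet below 0.004 m and (y of straightedge in the frame of tablet between 0.061 and 0.066 m or y of straightedge in the frame of tablet between -0.066 and -0.061 m)), for 0.2 s.
At the end, for the whole second after the job is handed in: The foot stands at least 12 mm above the tablet; the straightedge stands upright on the bed, at rest, against a long edge of the tablet (gap up to 2 mm, parallel within 0.025 rad, middles within 110 mm along the edge); the tablet lies flat within 10 mm of where it was (all of step 2 and value of joint ram above 0.0118 m and x of straightedge in the frame of tablet between -0.11 and 0.11 m and z of straightedge in the frame of tablet above -0.004 m and angle between straightedge's own z axis and vertical below 0.06 rad and distance of tablet from where it was at the start of the episode below 0.01 m and z of tablet in the frame of press below 0.03 m and linear speed of straightedge below 0.01 m/s); the robot touches nothing.
It fails at once if the tablet is shoved more than 15 mm or tipped (distance of tablet from where it was at the start of the episode above 0.015 m or angle between tablet's own z axis and vertical above 0.15 rad).
It fails at once if another thing on the table is shoved more than 30 mm or tipped over (distance of any of fish_block, bell, cup_a, cup_b, censer, incense_box from where it was at the start of the episode above 0.03 m or angle between any of bell, cup_a, cup_b, fish_block's own z axis and vertical above 0.5 rad).
It also fails if it takes over 72 s, if anything falls off the work surface, if the arm or the gripper's body presses on something with over 40 N, if the wrist force passes 120 N, or if a joint passes its speed limit or range.

## Working session

There is one attempt and no reset: what is moved stays moved. The work goes in short steps, Python scripts to look and compute and a tool call to move; the robot and the scene stay as the last step left them, time stands still between calls to the robot, and variables do not carry over. Pictures are saved under pics/ and viewed, at most 10 in all, crops included, and the job is handed in when it is done.

Besides the shell and the picture viewer there is one more tool, called after "Request:" as name([rows], argument=value, ...), one row to a line, values as JSON. send_rows: Moves the arm, as the interface text tells. Its arguments: {"type":"object","properties":{"steps":{"type":"array","items":{"type":"object","properties":{"translation":{"type":"array","items":{"type":"number"}},"delta_rot":{"type":"array","items":{"type":"number"}},"jaw":{"type":"number"}}}}},"required":["steps"]}

```bash
mkdir -p pics; cat > h.py <<'E'
from plant import *
import numpy as np, cv2
from scipy.spatial.transform import Rotation as R
def frame(n):
    f=grab_frame(n); f['R']=cv2.Rodrigues(np.array(f['rvec'],float))[0]; f['t']=np.array(f['tvec'],float).ravel(); return f
def cloud(f):
    z=f['range_z']; v,u=np.indices(z.shape)
    p=np.stack([(u-f['cx'])/f['fx']*z,(v-f['cy'])/f['fy']*z,z],-1)
    w=(p-f['t'])@f['R']; w[z==0]=np.nan; return w
def pose():
    s=state(); q=s['tool_rot']; return np.array(s['tool_pos']),R.from_quat([q[1],q[2],q[3],q[0]])
E
python3 - <<'E'
from h import *
for n in ['scene','side','wrist']:
    f=frame(n); cv2.imwrite(f'pics/{n}0.png',f['pixels']); np.savez(f'{n}0.npz',c=cloud(f),p=f['pixels'])
    print(n,-f['R'].T@f['t'],f['R'][2])
s=state();print(s)
E
```

```text
scene [0.83384529 0.46031724 0.92637437] [-0.320714   -0.48088218 -0.81602381]
side [-0.19945647  0.72553572  0.81207027] [ 0.58214609 -0.6036515  -0.54471166]
wrist [ 0.33924602 -0.52837024  0.37299561] [-0.23223906 -0.11407561 -0.96594605]
{'time': 0.15, 'joint_pos': array([-1.22202042e+00,  5.32079752e-02,  1.61399517e+00,  1.75748033e-05,
        1.47600901e+00, -1.18972578e-01]), 'joint_vel': array([-6.51523980e-04, -1.69027332e-03, -3.19266686e-03,  6.06815072e-04,
       -2.54084271e-03,  4.40537003e-05]), 'joint_efforts': array([ 4.48942374e-04, -3.94237161e+01, -3.70724308e+01, -1.44994442e-04,
        4.61421805e-03, -1.34104414e-05]), 'tool_pos': array([ 0.28165576, -0.55740866,  0.24433381]), 'tool_rot': array([-8.05414258e-04,  9.72775725e-01,  2.31747132e-01, -8.41475257e-05]), 'contact_force': array([ 0.30661051, -0.2849373 ,  0.17736944]), 'ft_torque': array([0.04834299, 0.01920693, 0.03519171]), 'grasp_force': 0.0, 'gripper_width': 0.9937194769980963}
```

View pics/scene0.png

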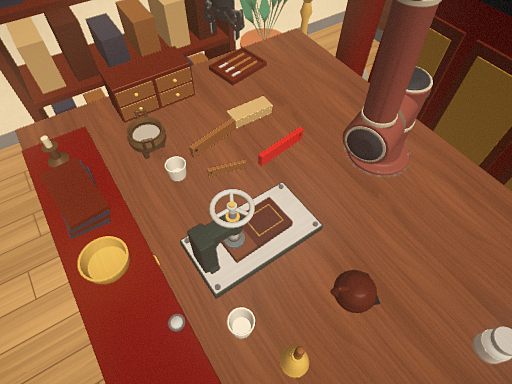

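View pics/side0.png

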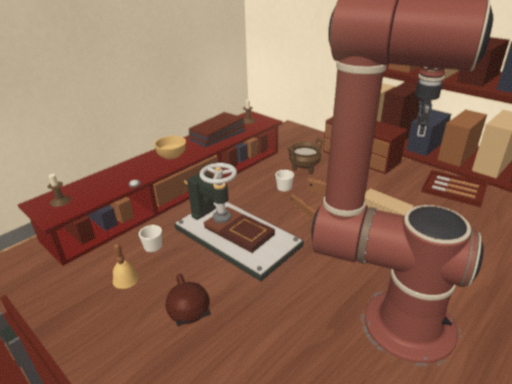

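The scene view shows the press (wheel at ~(232,208), tablet ~(262,228)). It also shows a long teak bar at ~(212,137), a smaller one at ~(227,168) and the red bar at ~(282,146). The fish block (355,291), cups (176,168)/(241,322), bell (294,361), censer (147,135) and box (250,111) stand clear of the bars. The side view agrees.

```bash
python3 - <<'E'
from h import *
d=np.load('scene0.npz'); c=d['c']; p=d['p']; hsv=cv2.cvtColor(p,cv2.COLOR_BGR2HSV)
def rect(m,name):
    q=c[m]; q=q[np.isfinite(q[:,0])]
    r=cv2.minAreaRect((q[:,:2]*1000).astype(np.float32)); print(name,len(q),'c',np.round(r[0],1),'size',np.round(r[1],1),'ang',round(r[2],2),'z',np.round(np.percentile(q[:,2],[5,50,95]),4)); return q
z=c[...,2]; v,u=np.indices(z.shape)
def box(u0,u1,v0,v1): return (u>=u0)&(u<u1)&(v>=v0)&(v<v1)
def big(m):
    n,l,s,_=cv2.connectedComponentsWithStats(m.astype(np.uint8)); return l==1+np.argmax(s[1:,4])
rect(big(box(170,330,175,300)&(z>.018)&(z<.034)),'bed')
rect(big(box(200,300,190,265)&(z>.044)&(z<.056)),'tablet')
for n,b in dict(long=(185,236,115,158),small=(200,250,155,180),red=(250,310,120,170)).items():
    m=big(box(*b)&(z>.008)&(z<.08)); rect(m,n); zz=np.nanpercentile(z[m],90); rect(m&(z>zz-.006),n+' top')
m=box(200,265,180,235)&(z>.205)&(z<.235); q=rect(big(m),'wheel')
for n,b in dict(cupa=(160,192,150,185),cupb=(222,262,300,345),fish=(325,385,262,320),bell=(275,315,340,383),box=(225,275,95,128),censer=(122,170,115,160)).items():
    rect(big(box(*b)&(z>.012)&(z<.2)),n)
# wheel angle histogram: pixels between hub and rim
q=q[(q[:,2]>.2)]; r0=cv2.minEnclosingCircle((q[:,:2]).astype(np.float32)); print('circ',r0)
# wheel crop, enlarged
cv2.imwrite('pics/crop1.png',cv2.resize(p[105:305,160:330],None,fx=3.5,fy=3,interpolation=cv2.INTER_CUBIC)[:600])
e=q[:,:2]-np.array(r0[0]); rr=np.hypot(*e.T); a=np.degrees(np.arctan2(e[:,1],e[:,0]))[(rr>.018)&(rr<.038)]
print(np.histogram(a,bins=24,range=(-180,180)))
E
```

```text
bed 3925 c [556.7  48.2] size [375.4 200. ] ang 2.04 z [0.0225 0.0265 0.0299]
tablet 1654 c [550.1  43.4] size [201.3 111.6] ang 3.87 z [0.0476 0.0508 0.0536]
long 624 c [ 454.6 -352.8] size [224.4  53.8] ang 22.45 z [0.0116 0.0386 0.0501]
long top 253 c [ 465.9 -347.4] size [199.7  23.9] ang 12.02 z [0.0447 0.0478 0.051 ]
small 291 c [ 493.  -205.9] size [ 16.1 131.7] ang 75.29 z [0.0099 0.026  0.0336]
small top 141 c [ 492.9 -205.8] size [ 15.9 130.7] ang 75.55 z [0.0277 0.0313 0.0342]
red 555 c [ 287.1 -184.7] size [203.9  21.5] ang 8.13 z [0.0113 0.0413 0.0501]
red top 259 c [ 287.7 -184.9] size [200.7  21. ] ang 8.13 z [0.0446 0.0478 0.0507]
wheel 862 c [620.   50.1] size [106.8 108.5] ang 58.64 z [0.2124 0.2177 0.2243]
cupa 362 c [ 638.7 -281.4] size [66.1 65.7] ang 47.38 z [0.0155 0.0398 0.0573]
cupb 381 c [721.7 250.1] size [65.2 64.6] ang 14.38 z [0.0159 0.0474 0.0584]
fish 1525 c [438.7 338.1] size [108.  125.3] ang 68.06 z [0.0381 0.0709 0.0833]
bell 641 c [659.8 387.2] size [56.2 62.8] ang 24.58 z [0.0159 0.049  0.126 ]
box 795 c [ 307.9 -391.4] size [215.   74.3] ang 2.52 z [0.0171 0.0395 0.0462]
censer 1220 c [ 658.3 -487.1] size [252.4 125.6] ang 80.77 z [0.0284 0.0736 0.0977]
circ ((0.6197428107261658, 0.05006438121199608), 0.055083710700273514)
(array([ 0,  0,  0, 12, 16,  0,  0,  0,  0,  0,  0, 13, 22,  0,  0,  0,  0,
        0,  0, 19, 16,  1,  0,  0]), array([-180., -165., -150., -135., -120., -105.,  -90.,  -75.,  -60.,
        -45.,  -30.,  -15.,    0.,   15.,   30.,   45.,   60.,   75.,
         90.,  105.,  120.,  135.,  150.,  165.,  180.]))
```

View pics/crop1.png

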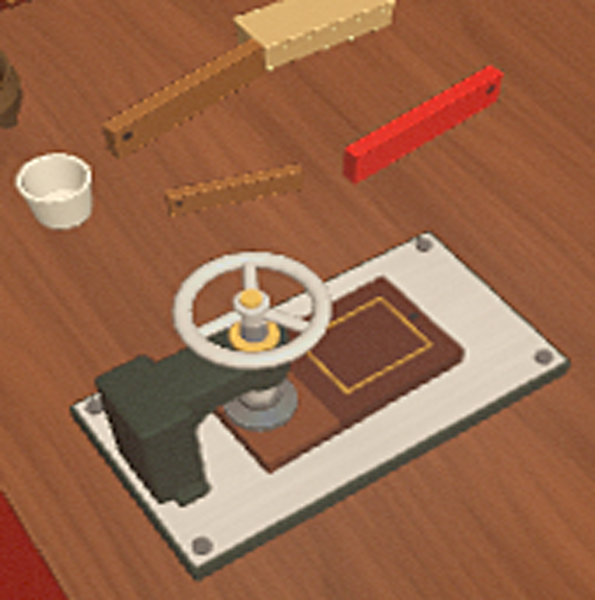

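The crop shows the wheel's spokes at about 0, 120 and 240°. The long teak bar, at (115..260, 50..140) in the crop, is the straightedge, with its near end beside the pale box. I'll cage the rim loosely between the fingers at wheel angle ~75° and push a spoke round.

```bash
cat >> h.py <<'E'
def go(x,y,z,yaw):
    "tool-frame shift (cm) and turn to world xyz with tool y at yaw (deg), tool down"
    p,r=pose(); a=np.radians(yaw); Y=np.array([np.cos(a),np.sin(a),0]); Z=np.array([0,0,-1.]); X=np.cross(Y,Z)
    t=R.from_matrix(np.stack([X,Y,Z],1)); print('T',np.round(r.inv().apply(np.array([x,y,z])-p)*100,2),'R',np.round((r.inv()*t).as_rotvec(),3))
def st():
    s=state(); p,r=pose(); Y=r.as_matrix()[:,1]; print('t',round(s['time'],2),'tcp',np.round(p,4),'yawy',round(np.degrees(np.arctan2(Y[1],Y[0])),2),'tilt',np.round(r.as_matrix()[:2,2],4),'F',np.round(s['contact_force'],1),'j',np.round(s['joint_pos'],2),'w',round(s['gripper_width'],3))
E
python3 - <<'E'
from h import *
st(); go(.632,.097,.31,-105)
d=np.load('scene0.npz'); c=d['c']; p=d['p']; hsv=cv2.cvtColor(p,cv2.COLOR_BGR2HSV)
z=c[...,2]; v,u=np.indices(z.shape)
m=(u>180)&(u<240)&(v>110)&(v<162)&(z>.044)&(z<.056)&(hsv[...,1]>140)
n,l,s,_=cv2.connectedComponentsWithStats(m.astype(np.uint8)); m=l==1+np.argmax(s[1:,4])
print(cv2.minAreaRect((c[m][:,:2]*1000).astype(np.float32)),m.sum(),np.median(hsv[m],0))
m=(u>220)&(u<280)&(v>90)&(v<130)&(z>.033)&(z<.046)&(hsv[...,1]<130)
n,l,s,_=cv2.connectedComponentsWithStats(m.astype(np.uint8)); m=l==1+np.argmax(s[1:,4])
print('box',cv2.minAreaRect((c[m][:,:2]*1000).astype(np.float32)),m.sum())
E
```

```text
t 0.15 tcp [ 0.2817 -0.5574  0.2443] yawy -63.2 tilt [-0.0005  0.0015] F [ 0.3 -0.3  0.2] j [-1.22  0.05  1.61  0.    1.48 -0.12] w 0.994
T [ 60.78 -42.63  -6.49] R [-0.002  0.     0.73 ]
((465.90216064453125, -347.40045166015625), (199.7215576171875, 23.855518341064453), 12.024107933044434) 251 [ 13. 170. 170.]
box ((283.2305603027344, -392.0306701660156), (67.09288024902344, 161.71774291992188), 88.57371520996094) 516
```

Request:
send_rows([
  {"translation":[0,0,-4],"delta_rot":[0,0,0],"jaw":2.4},
  {"translation":[4,-3,-6.5],"delta_rot":[0,0,0.07],"jaw":2.4},
  {"translation":[8,-5.6,-6.5],"delta_rot":[0,0,0.15],"jaw":2.4},
  {"translation":[12,-8.4,-6.5],"delta_rot":[0,0,0.2],"jaw":2.4},
  {"translation":[16,-11.2,-6.5],"delta_rot":[0,0,0.25],"jaw":2.4},
  {"translation":[20,-14,-6.5],"delta_rot":[0,0,0.3],"jaw":2.4},
  {"translation":[24,-16.8,-6.5],"delta_rot":[0,0,0.35],"jaw":2.4},
  {"translation":[28,-19.6,-6.5],"delta_rot":[0,0,0.4],"jaw":2.4},
])

```text
time: 0.95
tool_pos: [0.4438, -0.2547, 0.3101]
tool_rot: [-0.0, 0.999, 0.033, 0.0]
contact_force: [1.4, -0.5, 0.4]
gripper_width: 0.282
grasp_force: 0.0
```

```bash
python3 -c "
from h import *
st(); go(.632,.097,.31,-105)"
```

```text
t 0.95 tcp [ 0.4438 -0.2547  0.3101] yawy -86.25 tilt [0.0001 0.    ] F [ 1.4 -0.5  0.4] j [-0.67 -0.25  1.79  0.    1.6   0.84] w 0.282
T [ 2.108e+01 -3.386e+01  1.000e-02] R [-0.    -0.     0.327]
```

Request:
send_rows([
  {"translation":[2.5,-4,0],"delta_rot":[0,0,0.05],"jaw":2.4},
  {"translation":[5,-8,0],"delta_rot":[0,0,0.1],"jaw":2.4},
  {"translation":[7.5,-12,0],"delta_rot":[0,0,0.15],"jaw":2.4},
  {"translation":[10,-16,0],"delta_rot":[0,0,0.2],"jaw":2.4},
  {"translation":[12.5,-20,0],"delta_rot":[0,0,0.25],"jaw":2.4},
  {"translation":[15,-24,0],"delta_rot":[0,0,0.3],"jaw":2.4},
  {"translation":[17.5,-28,0],"delta_rot":[0,0,0.32],"jaw":2.4},
  {"translation":[20,-32,0],"delta_rot":[0,0,0.32],"jaw":2.4},
])

```text
time: 1.75
tool_pos: [0.6217, 0.0781, 0.3099]
tool_rot: [0.0, 0.992, -0.126, -0.0]
contact_force: [0.9, -0.2, 0.3]
gripper_width: 0.282
grasp_force: 0.0
```

```bash
python3 -c "
from h import *
st(); go(.632,.097,.26,-105)
f=frame('wrist'); c=cloud(f); cv2.imwrite('pics/w1.png',f['pixels']); z=c[...,2]
hsv=cv2.cvtColor(f['pixels'],cv2.COLOR_BGR2HSV)
m=(z>.205)&(z<.235)&(np.hypot(c[...,0]-.62,c[...,1]-.05)<.065); q=c[m]
print(m.sum(),np.round(np.percentile(q,[1,50,99],axis=0),4)); e=q[:,:2]-[.6197,.0501]; rr=np.hypot(*e.T)
a=np.degrees(np.arctan2(e[:,1],e[:,0])); k=(rr>.02)&(rr<.038)&(q[:,2]<.222)
print(np.histogram(a[k],bins=36,range=(-180,180))[0]); rim=(rr>.04); 
A=np.c_[2*q[rim,:2],np.ones(rim.sum())]; s=np.linalg.lstsq(A,(q[rim,:2]**2).sum(1),rcond=None)[0]; print('centre',s[:2],np.sqrt(s[2]+s[:2]@s[:2]))"
```

```text
t 1.75 tcp [0.6217 0.0781 0.3099] yawy -104.45 tilt [-0.0004 -0.0001] F [ 0.9 -0.2  0.3] j [ 0.01  0.03  1.53 -0.    1.58  1.83] w 0.282
T [ 0.53 -2.08  4.99] R [0.   0.   0.01]
9862 [[ 0.5704 -0.0032  0.2119]
 [ 0.623   0.0464  0.2176]
 [ 0.6702  0.0995  0.2297]]
[  0   0   0   0   9 132 194  15   0   0   0   0   0   0   0   0  39 189
 157   1   0   0   0   0   0   0   0   0   0  54 183  87   2   0   0   0]
centre [0.61902734 0.04846475] 0.04769683139350935
```

View pics/w1.png

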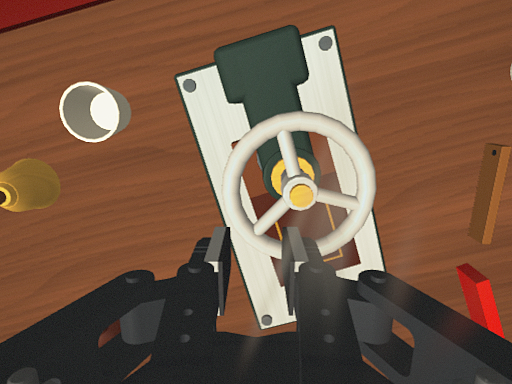

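The wrist view shows the wheel at ~(300,190) with open gaps. The fingers straddle the closing line, in the 75° direction.

Request:
send_rows([
  {"translation":[0.5,-2,0],"delta_rot":[0,0,0.01],"jaw":2.4},
  {"translation":[0.5,-2,1],"delta_rot":[0,0,0.01],"jaw":2.4},
  {"translation":[0.5,-2,3],"delta_rot":[0,0,0.01],"jaw":2.4},
  {"translation":[0.5,-2,5],"delta_rot":[0,0,0.01],"jaw":2.4},
  {"translation":[0.5,-2,7],"delta_rot":[0,0,0.01],"jaw":2.4},
  {"translation":[0.5,-2,9],"delta_rot":[0,0,0.01],"jaw":2.4},
  {"translation":[0.5,-2,10],"delta_rot":[0,0,0.01],"jaw":2.4},
  {"translation":[0.5,-2,10],"delta_rot":[0,0,0.01],"jaw":2.4},
])

```text
time: 2.6
tool_pos: [0.6295, 0.0936, 0.2076]
tool_rot: [0.0, 0.991, -0.131, -0.002]
contact_force: [-0.2, -0.0, 0.4]
gripper_width: 0.279
grasp_force: 0.0
```

```bash
python3 -c "
from h import *
st(); go(.632,.0963,.21,-105)
import json
print([[round(-4.85*np.sin(a),2),round(4.85*(1-np.cos(a)),2),round(-.382*a,2),round(-a,3)] for a in np.radians(7)*np.arange(1,9)])"
```

```text
t 2.6 tcp [0.6295 0.0936 0.2076] yawy -105.06 tilt [-0.0047 -0.0003] F [-0.2 -0.   0.4] j [ 0.03  0.11  1.62 -0.    1.42  1.86] w 0.279
T [ 0.17 -0.33 -0.24] R [ 0.001  0.004 -0.001]
[[np.float64(-0.59), np.float64(0.04), np.float64(-0.05), np.float64(-0.122)], [np.float64(-1.17), np.float64(0.14), np.float64(-0.09), np.float64(-0.244)], [np.float64(-1.74), np.float64(0.32), np.float64(-0.14), np.float64(-0.367)], [np.float64(-2.28), np.float64(0.57), np.float64(-0.19), np.float64(-0.489)], [np.float64(-2.78), np.float64(0.88), np.float64(-0.23), np.float64(-0.611)], [np.float64(-3.25), np.float64(1.25), np.float64(-0.28), np.float64(-0.733)], [np.float64(-3.66), np.float64(1.67), np.float64(-0.33), np.float64(-0.855)], [np.float64(-4.02), np.float64(2.14), np.float64(-0.37), np.float64(-0.977)]]
```

Request:
send_rows([
  {"translation":[0,-0.3,0],"delta_rot":[0,0,0],"jaw":2.4},
  {"translation":[-0.59,-0.26,-0.05],"delta_rot":[0,0,-0.122],"jaw":2.4},
  {"translation":[-1.17,-0.16,-0.09],"delta_rot":[0,0,-0.244],"jaw":2.4},
  {"translation":[-1.74,0.02,-0.14],"delta_rot":[0,0,-0.367],"jaw":2.4},
  {"translation":[-2.28,0.27,-0.19],"delta_rot":[0,0,-0.489],"jaw":2.4},
  {"translation":[-2.78,0.58,-0.23],"delta_rot":[0,0,-0.611],"jaw":2.4},
  {"translation":[-3.25,0.95,-0.28],"delta_rot":[0,0,-0.733],"jaw":2.4},
  {"translation":[-3.66,1.37,-0.33],"delta_rot":[0,0,-0.855],"jaw":2.4},
])

```text
time: 3.4
tool_pos: [0.5938, 0.0928, 0.2155]
tool_rot: [-0.002, 0.956, 0.295, 0.004]
contact_force: [4.2, 7.2, -3.1]
gripper_width: 0.281
grasp_force: 6.7
```

```bash
cat >> h.py <<'E'
def wh():
    st(); p,r=pose(); e=p[:2]-[.6195,.0495]; print('R',np.hypot(*e)*1000,'th',np.degrees(np.arctan2(e[1],e[0])))
E
python3 -c "
from h import *
wh()"
```

```text
t 3.4 tcp [0.5938 0.0928 0.2155] yawy -55.7 tilt [0.0065 0.0053] F [ 4.2  7.2 -3.1] j [0.03 0.01 1.71 0.01 1.42 1.  ] w 0.281
R 50.32603055567241 th 120.66525362462261
```

Request:
send_rows([
  {"translation":[-0.59,0.04,0],"delta_rot":[0,0,-0.122],"jaw":2.4},
  {"translation":[-1.17,0.14,0],"delta_rot":[0,0,-0.244],"jaw":2.4},
  {"translation":[-1.74,0.32,-0.05],"delta_rot":[0,0,-0.367],"jaw":2.4},
  {"translation":[-2.28,0.57,-0.1],"delta_rot":[0,0,-0.489],"jaw":2.4},
  {"translation":[-2.78,0.88,-0.15],"delta_rot":[0,0,-0.611],"jaw":2.4},
  {"translation":[-3.25,1.25,-0.2],"delta_rot":[0,0,-0.733],"jaw":2.4},
  {"translation":[-3.66,1.67,-0.25],"delta_rot":[0,0,-0.855],"jaw":2.4},
  {"translation":[-4.02,2.14,-0.3],"delta_rot":[0,0,-0.977],"jaw":2.4},
])

```text
time: 4.2
tool_pos: [0.5686, 0.054, 0.2185]
tool_rot: [-0.005, 0.705, 0.709, 0.001]
contact_force: [-13.1, 11.6, 5.7]
gripper_width: 0.279
grasp_force: 8.3
```

```bash
python3 -c "
from h import *
wh()
f=frame('wrist'); cv2.imwrite('pics/w2.png',f['pixels'])"
```

```text
t 4.2 tcp [0.5686 0.054  0.2185] yawy 0.35 tilt [-0.0055  0.0079] F [-13.1  11.6   5.7] j [-0.04 -0.05  1.76  0.01  1.44 -0.05] w 0.279
R 51.12371783544785 th 174.94879350844326
```

View pics/w2.png

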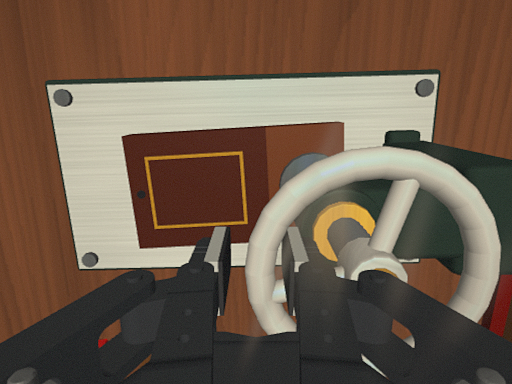

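The wrist view shows the rim between the pads at ~(262,260). A spoke at ~(395,215) confirms the wheel is turning with the finger.

Request:
send_rows([
  {"translation":[-0.59,0.04,-0.05],"delta_rot":[0,0,-0.122],"jaw":2.4},
  {"translation":[-1.17,0.14,-0.09],"delta_rot":[0,0,-0.244],"jaw":2.4},
  {"translation":[-1.74,0.32,-0.14],"delta_rot":[0,0,-0.367],"jaw":2.4},
  {"translation":[-2.28,0.57,-0.19],"delta_rot":[0,0,-0.489],"jaw":2.4},
  {"translation":[-2.78,0.88,-0.23],"delta_rot":[0,0,-0.611],"jaw":2.4},
  {"translation":[-3.25,1.25,-0.28],"delta_rot":[0,0,-0.733],"jaw":2.4},
  {"translation":[-3.66,1.67,-0.33],"delta_rot":[0,0,-0.855],"jaw":2.4},
  {"translation":[-4.02,2.14,-0.37],"delta_rot":[0,0,-0.977],"jaw":2.4},
])

```text
time: 5.05
tool_pos: [0.589, 0.0093, 0.2219]
tool_rot: [-0.004, 0.29, 0.957, -0.002]
contact_force: [-16.8, -3.5, 8.7]
gripper_width: 0.28
grasp_force: 7.7
```

```bash
python3 -c "
from h import *
wh()"
```

```text
t 5.05 tcp [0.589  0.0093 0.2219] yawy 56.23 tilt [-0.0094 -0.0023] F [-16.8  -3.5   8.7] j [-0.11 -0.01  1.72 -0.    1.44 -1.09] w 0.28
R 50.499627758780015 th -127.21824061819949
```

Request:
send_rows([
  {"translation":[-0.59,0.04,-0.05],"delta_rot":[0,0,-0.122],"jaw":2.4},
  {"translation":[-1.17,0.14,-0.09],"delta_rot":[0,0,-0.244],"jaw":2.4},
  {"translation":[-1.74,0.32,-0.14],"delta_rot":[0,0,-0.367],"jaw":2.4},
  {"translation":[-2.28,0.57,-0.19],"delta_rot":[0,0,-0.489],"jaw":2.4},
  {"translation":[-2.78,0.88,-0.23],"delta_rot":[0,0,-0.611],"jaw":2.4},
  {"translation":[-3.25,1.25,-0.28],"delta_rot":[0,0,-0.733],"jaw":2.4},
  {"translation":[-3.66,1.67,-0.33],"delta_rot":[0,0,-0.855],"jaw":2.4},
  {"translation":[-4.02,2.14,-0.37],"delta_rot":[0,0,-0.977],"jaw":2.4},
])

```text
time: 5.85
tool_pos: [0.6358, 0.0024, 0.226]
tool_rot: [-0.003, -0.192, 0.981, -0.003]
contact_force: [-11.1, -8.3, 4.5]
gripper_width: 0.284
grasp_force: 7.0
```

Request:
send_rows([
  {"translation":[-0.59,0.04,-0.05],"delta_rot":[0,0,-0.122],"jaw":2.4},
  {"translation":[-1.17,0.14,-0.09],"delta_rot":[0,0,-0.244],"jaw":2.4},
  {"translation":[-1.74,0.32,-0.14],"delta_rot":[0,0,-0.367],"jaw":2.4},
  {"translation":[-2.28,0.57,-0.19],"delta_rot":[0,0,-0.489],"jaw":2.4},
  {"translation":[-2.28,0.57,-0.19],"delta_rot":[0,0,-0.489],"jaw":2.4},
  {"translation":[-1.74,0.32,-0.14],"delta_rot":[0,0,-0.367],"jaw":2.4},
  {"translation":[-1.74,0.32,-0.14],"delta_rot":[0,0,-0.367],"jaw":2.4},
  {"translation":[-1.74,0.32,-0.14],"delta_rot":[0,0,-0.367],"jaw":2.4},
])

```text
time: 6.65
tool_pos: [0.653, 0.0143, 0.2271]
tool_rot: [0.001, -0.367, 0.93, -0.001]
contact_force: [-0.3, -2.9, 1.4]
gripper_width: 0.278
grasp_force: 1.5
```

```bash
python3 -c "
from h import *
wh()
go(.466,-.347,.34,102)
for n in ['scene']:
    c=cloud(frame(n)); z=c[...,2]; m=(z>.2)&(z<.25)&(np.hypot(c[...,0]-.62,c[...,1]-.05)<.056); e=c[m]; print(n,np.percentile(e[:,2],[2,50,98])); k=np.hypot(e[:,0]-.6195,e[:,1]-.0495); e=e[k>.044]; print(np.median(e[e[:,1]>.06][:,2]))
c=np.load('scene0.npz')['c']; z=c[...,2]; m=(z>.2)&(z<.25)&(np.hypot(c[...,0]-.62,c[...,1]-.05)<.056); e=c[m]; k=np.hypot(e[:,0]-.6195,e[:,1]-.0495); e=e[k>.044]; print('before',np.median(e[e[:,1]>.06][:,2]))
"
```

```text
t 6.65 tcp [0.653  0.0143 0.2271] yawy 133.05 tilt [ 0.0024 -0.0012] F [-0.3 -2.9  1.4] j [-0.09  0.13  1.56 -0.    1.45 -2.41] w 0.278
R 48.62993603035921 th -46.39594491412599
T [ 38.32 -13.66 -11.29] R [-0.002  0.002  0.542]
scene [0.20944497 0.23263305 0.24469199]
0.23272281174787107
before 0.21765646839146074
```

Request:
send_rows([
  {"translation":[0,0,-3],"delta_rot":[0,0,0],"jaw":2.4},
  {"translation":[0,0,-6.5],"delta_rot":[0,0,0],"jaw":2.4},
  {"translation":[0,0,-10],"delta_rot":[0,0,0],"jaw":3.5},
  {"translation":[4,-1.4,-11],"delta_rot":[0,0,0.1],"jaw":4.5},
  {"translation":[8,-2.8,-11],"delta_rot":[0,0,0.2],"jaw":4.5},
  {"translation":[12,-4.2,-11],"delta_rot":[0,0,0.3],"jaw":4.5},
  {"translation":[16,-5.6,-11],"delta_rot":[0,0,0.4],"jaw":4.5},
  {"translation":[20,-7,-11],"delta_rot":[0,0,0.5],"jaw":4.5},
])

```text
time: 7.5
tool_pos: [0.5532, -0.1734, 0.3359]
tool_rot: [0.001, -0.124, 0.992, 0.0]
contact_force: [-0.1, -0.1, -0.5]
gripper_width: 0.526
grasp_force: 0.0
```

```bash
python3 -c "
from h import *
st(); go(.466,-.347,.30,102)"
```

```text
t 7.5 tcp [ 0.5532 -0.1734  0.3359] yawy 104.2 tilt [0.0016 0.0003] F [-0.1 -0.1 -0.5] j [-0.43 -0.09  1.61  0.    1.63 -2.25] w 0.526
T [ 12.71 -14.7    3.57] R [-0.     0.002  0.038]
```

Request:
send_rows([
  {"translation":[2.5,-3,0.6],"delta_rot":[0,0,0.03],"jaw":4.5},
  {"translation":[5,-6,1.2],"delta_rot":[0,0,0.03],"jaw":4.5},
  {"translation":[7.5,-9,1.8],"delta_rot":[0,0,0.03],"jaw":4.5},
  {"translation":[10,-12,2.5],"delta_rot":[0,0,0.03],"jaw":4.5},
  {"translation":[12,-14,3.3],"delta_rot":[0,0,0.03],"jaw":4.5},
  {"translation":[12.2,-14.2,3.6],"delta_rot":[0,0,0.03],"jaw":4.5},
  {"translation":[12.2,-14.2,3.6],"delta_rot":[0,0,0.03],"jaw":4.5},
  {"translation":[12.2,-14.2,3.6],"delta_rot":[0,0,0.03],"jaw":4.5},
])

```text
time: 8.3
tool_pos: [0.4712, -0.3396, 0.2999]
tool_rot: [0.001, -0.11, 0.994, 0.0]
contact_force: [0.9, -0.1, -0.9]
gripper_width: 0.524
grasp_force: 0.0
```

```bash
python3 -c "
from h import *
st()
f=frame('wrist'); c=cloud(f); z=c[...,2]; cv2.imwrite('pics/w3.png',f['pixels'])
hsv=cv2.cvtColor(f['pixels'],cv2.COLOR_BGR2HSV)
m=(z>.042)&(z<.056)&(hsv[...,1]>140)&(abs(c[...,0]-.466)<.13)&(abs(c[...,1]+.347)<.07)
n,l,s,_=cv2.connectedComponentsWithStats(m.astype(np.uint8)); m=l==1+np.argmax(s[1:,4]); q=c[m]
r=cv2.minAreaRect((q[:,:2]*1000).astype(np.float32)); print(r,m.sum(),np.percentile(q[:,2],[5,50,95]))
v=cv2.fitLine(q[:,:2].astype(np.float32),cv2.DIST_HUBER,0,.01,.01).ravel(); print(v,np.degrees(np.arctan2(v[1],v[0])))
d=np.array(v[:2]); e=q[:,:2]-v[2:]; a=e@d; b=e@[-d[1],d[0]]; print(np.percentile(a,[0,1,99,100]),np.percentile(b,[1,50,99]))
"
```

```text
t 8.3 tcp [ 0.4712 -0.3396  0.2999] yawy 102.65 tilt [0.001  0.0002] F [ 0.9 -0.1 -0.9] j [-0.75 -0.08  1.65  0.    1.57 -2.54] w 0.524
((464.03924560546875, -350.0712890625), (198.58697509765625, 18.038721084594727), 12.3296537399292) 2642 [0.04682199 0.04819674 0.04950499]
[ 0.9776299   0.21033248  0.4931123  -0.3439313 ] 12.141837
[-0.12898856 -0.12772681  0.06726767  0.06957152] [-8.46551227e-03  1.36094413e-05  8.84809743e-03]
```

View pics/w3.png

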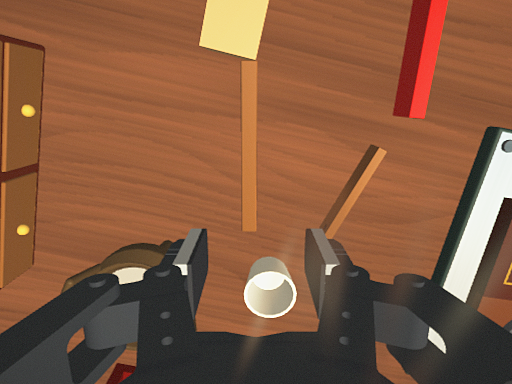

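The wrist view shows the bar at (243..256, 60..232), touching nothing, with the box end at ~(235,30).

```bash
python3 -c "
from h import *
go(.464,-.350,.10,102.2);go(.464,-.350,.044,102.2)"
```

```text
T [ 0.97 -0.86 20.  ] R [-0.     0.001  0.008]
T [ 0.97 -0.86 25.6 ] R [-0.     0.001  0.008]
```

Request:
send_rows([
  {"translation":[0.5,-0.5,4],"delta_rot":[0,0.001,0.008],"jaw":4.5},
  {"translation":[1,-0.8,8],"delta_rot":[0,0.001,0.008],"jaw":4.5},
  {"translation":[1,-0.8,12],"delta_rot":[0,0.001,0.008],"jaw":4.5},
  {"translation":[1,-0.8,16],"delta_rot":[0,0.001,0.008],"jaw":4.5},
  {"translation":[1,-0.8,18],"delta_rot":[0,0.001,0.008],"jaw":4.5},
  {"translation":[1,-0.8,19.5],"delta_rot":[0,0.001,0.008],"jaw":4.5},
  {"translation":[1,-0.8,19.5],"delta_rot":[0,0.001,0.008],"jaw":4.5},
  {"translation":[1,-0.8,19.5],"delta_rot":[0,0.001,0.008],"jaw":4.5},
])

```text
time: 9.15
tool_pos: [0.4634, -0.3506, 0.1057]
tool_rot: [0.0, -0.106, 0.994, -0.001]
contact_force: [1.2, 0.0, -1.1]
gripper_width: 0.527
grasp_force: 0.0
```

```bash
python3 -c "
from h import *
st();go(.464,-.350,.044,102.2)"
```

```text
t 9.15 tcp [ 0.4634 -0.3506  0.1057] yawy 102.16 tilt [ 0.0006 -0.0015] F [ 1.2  0.  -1.1] j [-0.78  0.08  1.83 -0.    1.23 -2.56] w 0.527
T [-0.07  0.05  6.17] R [-0.002  0.    -0.001]
```

Request:
send_rows([
  {"translation":[0,0,2],"delta_rot":[0,0,0],"jaw":4.5},
  {"translation":[0,0,4],"delta_rot":[0,0,0],"jaw":4.5},
  {"translation":[0,0,5.3],"delta_rot":[0,0,0],"jaw":4.5},
  {"translation":[0,0,6.1],"delta_rot":[0,0,0],"jaw":4.5},
  {"translation":[0,0,6.1],"delta_rot":[0,0,0],"jaw":4.5},
  {"translation":[0,0,6.1],"delta_rot":[0,0,0],"jaw":2.6},
  {"translation":[0,0,6.1],"delta_rot":[0,0,0],"jaw":1.0},
  {"translation":[0,0,6.1],"delta_rot":[0,0,0],"jaw":1.0},
])

```text
time: 9.95
tool_pos: [0.4631, -0.3511, 0.0448]
tool_rot: [0.0, -0.105, 0.994, -0.001]
contact_force: [0.8, 0.0, 2.5]
gripper_width: 0.198
grasp_force: 59.9
```

Request:
send_rows([
  {"translation":[0,0,0],"delta_rot":[0,0,0],"jaw":1.0},
  {"translation":[0,0,0],"delta_rot":[0,0,0],"jaw":1.0},
  {"translation":[0,0,0],"delta_rot":[0,0,0],"jaw":1.0},
  {"translation":[0,0,-1],"delta_rot":[0,0,0],"jaw":1.0},
  {"translation":[0,0,-3],"delta_rot":[0,0,0],"jaw":1.0},
  {"translation":[0,0,-6],"delta_rot":[0,0,0],"jaw":1.0},
  {"translation":[0,0,-9],"delta_rot":[0,0,0],"jaw":1.0},
  {"translation":[0,0,-9],"delta_rot":[0,0,0],"jaw":1.0},
])

```text
time: 10.75
tool_pos: [0.4644, -0.3523, 0.1386]
tool_rot: [0.002, -0.105, 0.994, -0.003]
contact_force: [0.9, -0.6, -0.4]
gripper_width: 0.191
grasp_force: 59.5
```

```bash
python3 -c "
from h import *
st()
a=np.radians(3.87); c=np.array([.5501,.0434])+np.array([[np.cos(a),-np.sin(a)],[np.sin(a),np.cos(a)]])@[-.055,-.085]; print(c)
go(*c,.135,93.87)"
```

```text
t 10.75 tcp [ 0.4644 -0.3523  0.1386] yawy 102.1 tilt [ 0.0052 -0.0063] F [ 0.9 -0.6 -0.4] j [-0.78  0.04  1.81 -0.    1.28 -2.56] w 0.191
[ 0.50096231 -0.04511829]
T [-10.01  29.27   0.19] R [-0.007  0.004  0.144]
```

Request:
send_rows([
  {"translation":[-1,3,0],"delta_rot":[0,0,0.02],"jaw":1.0},
  {"translation":[-2.3,6.8,0],"delta_rot":[0,0,0.04],"jaw":1.0},
  {"translation":[-3.6,10.6,0],"delta_rot":[0,0,0.06],"jaw":1.0},
  {"translation":[-5,14.4,0],"delta_rot":[0,0,0.08],"jaw":1.0},
  {"translation":[-6.2,18.2,0],"delta_rot":[0,0,0.1],"jaw":1.0},
  {"translation":[-7.5,22,0],"delta_rot":[0,0,0.12],"jaw":1.0},
  {"translation":[-8.8,25.8,0],"delta_rot":[0,0,0.14],"jaw":1.0},
  {"translation":[-9.8,28,0],"delta_rot":[0,0,0.144],"jaw":1.0},
])

```text
time: 11.55
tool_pos: [0.4981, -0.0533, 0.1315]
tool_rot: [-0.002, -0.034, 0.999, 0.001]
contact_force: [0.1, -0.7, -1.3]
gripper_width: 0.196
grasp_force: 59.4
```

Request:
send_rows([
  {"translation":[-0.2,1,0],"delta_rot":[0,0,0],"jaw":1.0},
  {"translation":[-0.2,1,0],"delta_rot":[0,0,0],"jaw":1.0},
  {"translation":[-0.2,1,0],"delta_rot":[0,0,0],"jaw":1.0},
  {"translation":[-0.2,1,0],"delta_rot":[0,0,0],"jaw":1.0},
  {"translation":[-0.2,1,0],"delta_rot":[0,0,0],"jaw":1.0},
  {"translation":[-0.2,1,0],"delta_rot":[0,0,0],"jaw":1.0},
  {"translation":[-0.2,1,0],"delta_rot":[0,0,0],"jaw":1.0},
  {"translation":[-0.2,1,0],"delta_rot":[0,0,0],"jaw":1.0},
])

```text
time: 12.35
tool_pos: [0.5009, -0.0462, 0.1334]
tool_rot: [-0.0, -0.033, 0.999, -0.0]
contact_force: [0.4, 1.1, -2.2]
gripper_width: 0.193
grasp_force: 59.4
```

```bash
cat > meas.py <<'E'
from h import *
import sys
st(); tag=sys.argv[1]; ztop=float(sys.argv[2])
def line(q,n):
    v=cv2.fitLine(q[:,:2].astype(np.float32),cv2.DIST_HUBER,0,.01,.01).ravel(); d=v[:2]*np.sign(v[0]); e=q[:,:2]-v[2:]; a=e@d; b=e@[-d[1],d[0]]
    r=cv2.minAreaRect((q[:,:2]*1000).astype(np.float32))
    print(n,len(q),'pt',np.round(v[2:],4),'ang',round(np.degrees(np.arctan2(d[1],d[0])),2),'along',np.round(np.percentile(a,[.5,99.5]),4),'across',np.round(np.percentile(b,[1,99]),4),'z',np.round(np.percentile(q[:,2],[5,50,95]),4),'rect',np.round(np.r_[r[0],r[1],r[2]],1))
for n in ['scene','wrist']:
    f=frame(n); c=cloud(f); z=c[...,2]; hsv=cv2.cvtColor(f['pixels'],cv2.COLOR_BGR2HSV); cv2.imwrite(f'pics/{n}_{tag}.png',f['pixels'])
    m=(abs(z-ztop)<.008)&(hsv[...,1]>120)&(hsv[...,2]>110)&(abs(c[...,0]-.5)<.14)&(abs(c[...,1]+.035)<.06)
    if m.sum()>40:
        k,l,s,_=cv2.connectedComponentsWithStats(m.astype(np.uint8)); line(c[l==1+np.argmax(s[1:,4])],n+' bar')
    m=(z>.044)&(z<.056)&(abs(c[...,0]-.55)<.13)&(abs(c[...,1]-.043)<.075)&(hsv[...,2]<150)
    if m.sum()>40:
        k,l,s,_=cv2.connectedComponentsWithStats(m.astype(np.uint8)); line(c[l==1+np.argmax(s[1:,4])],n+' tablet')
E
python3 meas.py a .142
```

```text
t 12.35 tcp [ 0.5009 -0.0462  0.1334] yawy 93.83 tilt [-0.0009 -0.0003] F [ 0.4  1.1 -2.2] j [-0.24 -0.15  2.   -0.    1.29 -1.88] w 0.193
scene bar 83 pt [ 0.4275 -0.0491] ang 3.69 along [-0.0238  0.0237] across [-0.0098  0.0086] z [0.1345 0.137  0.1392] rect [427.2 -49.5  49.4  19.2   6.4]
scene tablet 1010 pt [0.529  0.0709] ang 10.52 along [-0.0856  0.1185] across [-0.0755  0.031 ] z [0.0472 0.0504 0.0531] rect [550.   43.4 200.9 111.5   4.1]
wrist bar 14454 pt [ 0.4601 -0.0489] ang 3.9 along [-0.0574  0.0749] across [-0.0084  0.0084] z [0.1358 0.1369 0.1379] rect [469.5 -48.2 134.9  17.6   3.7]
wrist tablet 11711 pt [0.4878 0.0419] ang 65.32 along [-0.0674  0.0803] across [-0.0623  0.0528] z [0.0491 0.0503 0.0514] rect [512.1  39.3 127.6 111.1   3.7]
```

Request:
send_rows([
  {"translation":[0,0.6,1],"delta_rot":[0,0,0],"jaw":1.0},
  {"translation":[0,1.2,2],"delta_rot":[0,0,0],"jaw":1.0},
  {"translation":[0,1.2,3.5],"delta_rot":[0,0,0],"jaw":1.0},
  {"translation":[0,1.2,4.7],"delta_rot":[0,0,0],"jaw":1.0},
  {"translation":[0,1.2,5.5],"delta_rot":[0,0,0],"jaw":1.0},
  {"translation":[0,1.2,5.7],"delta_rot":[0,0,0],"jaw":1.0},
  {"translation":[0,1.2,5.7],"delta_rot":[0,0,0],"jaw":1.0},
  {"translation":[0,1.2,5.7],"delta_rot":[0,0,0],"jaw":1.0},
])

```text
time: 13.25
tool_pos: [0.5005, -0.0342, 0.0768]
tool_rot: [0.0, -0.033, 0.999, -0.0]
contact_force: [-0.3, 0.2, -0.8]
gripper_width: 0.195
grasp_force: 59.4
```

```bash
python3 meas.py b .078
```

```text
t 13.25 tcp [ 0.5005 -0.0342  0.0768] yawy 93.84 tilt [ 0.     -0.0004] F [-0.3  0.2 -0.8] j [-0.22 -0.07  2.04 -0.    1.18 -1.85] w 0.195
scene bar 99 pt [ 0.4325 -0.0344] ang 5.57 along [-0.0287  0.0206] across [-0.0115  0.0074] z [0.0726 0.0799 0.0827] rect [428.8 -37.   50.1  19.    1.5]
scene tablet 1019 pt [0.5467 0.0643] ang 17.13 along [-0.107   0.1038] across [-0.059   0.0496] z [0.0471 0.0505 0.0531] rect [550.8  39.4 199.9 119.9   3.8]
wrist bar 14403 pt [ 0.4598 -0.0369] ang 3.91 along [-0.0573  0.0749] across [-0.0083  0.0084] z [0.0794 0.0805 0.0815] rect [469.4 -36.2 135.5  17.4   3.9]
wrist tablet 16577 pt [0.4709 0.0498] ang 79.85 along [-0.0698  0.0557] across [-0.0625  0.0275] z [0.0492 0.0503 0.0513] rect [500.2  38.6 103.9 111.1   3.8]
```

View pics/wrist_b.png

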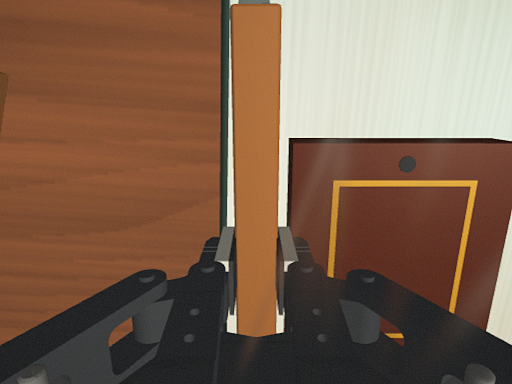

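The wrist view shows the bar, at columns 232–281, hanging over the bed beside the tablet edge (column 290) and parallel to it.

Request:
send_rows([
  {"translation":[0,0.2,0.3],"delta_rot":[0,0,0],"jaw":1.0},
  {"translation":[0,0.4,0.5],"delta_rot":[0,0,0],"jaw":1.0},
  {"translation":[0,0.6,0.55],"delta_rot":[0,0,0],"jaw":1.0},
  {"translation":[0,0.7,0.55],"delta_rot":[0,0,0],"jaw":1.0},
  {"translation":[0,0.75,0.55],"delta_rot":[0,0,0],"jaw":1.0},
  {"translation":[0,0.8,0.55],"delta_rot":[0,0,0],"jaw":1.0},
  {"translation":[0,0.8,0.6],"delta_rot":[0,0,0],"jaw":1.0},
  {"translation":[0,0.8,0.6],"delta_rot":[0,0,0],"jaw":1.0},
])

```text
time: 14.15
tool_pos: [0.4995, -0.0262, 0.0708]
tool_rot: [-0.001, -0.034, 0.999, -0.0]
contact_force: [-1.6, -1.5, 3.7]
gripper_width: 0.195
grasp_force: 60.0
```

```bash
python3 meas.py c .0745 | grep -v scene
```

```text
t 14.15 tcp [ 0.4995 -0.0262  0.0708] yawy 93.85 tilt [-0.0012 -0.0007] F [-1.6 -1.5  3.7] j [-0.2  -0.07  2.04 -0.    1.17 -1.84] w 0.195
wrist bar 14417 pt [ 0.4588 -0.0289] ang 3.82 along [-0.0574  0.0749] across [-0.0083  0.0084] z [0.0733 0.0743 0.0753] rect [468.1 -28.3 135.3  17.4   3.7]
wrist tablet 16606 pt [0.4664 0.0322] ang 78.96 along [-0.0503  0.0732] across [-0.0559  0.0278] z [0.0492 0.0503 0.0513] rect [496.5  38.9  96.4 109.8   3.8]
```

Request:
send_rows([
  {"translation":[0,0.05,0],"delta_rot":[0,0,0],"jaw":1.0},
  {"translation":[0,0.1,0],"delta_rot":[0,0,0],"jaw":1.0},
  {"translation":[0,0.15,0],"delta_rot":[0,0,0],"jaw":1.0},
  {"translation":[0,0.15,0],"delta_rot":[0,0,0],"jaw":1.0},
  {"translation":[0,0.15,0],"delta_rot":[0,0,0],"jaw":1.0},
  {"translation":[0,0.15,0],"delta_rot":[0,0,0],"jaw":1.0},
  {"translation":[0,0.15,0],"delta_rot":[0,0,0],"jaw":1.0},
  {"translation":[0,0.15,0],"delta_rot":[0,0,0],"jaw":1.0},
])

```text
time: 15.05
tool_pos: [0.4995, -0.0259, 0.0708]
tool_rot: [-0.0, -0.034, 0.999, -0.002]
contact_force: [-2.2, -6.5, 2.7]
gripper_width: 0.196
grasp_force: 60.1
```

```bash
python3 meas.py d .0745
```

```text
t 15.05 tcp [ 0.4995 -0.0259  0.0708] yawy 93.87 tilt [-0.0007 -0.0037] F [-2.2 -6.5  2.7] j [-0.2  -0.07  2.04 -0.    1.17 -1.84] w 0.196
scene bar 93 pt [ 0.4274 -0.0275] ang 5.66 along [-0.0237  0.0249] across [-0.0105  0.0093] z [0.0679 0.0743 0.0768] rect [427.8 -27.9  49.5  20.2   6.3]
scene tablet 1007 pt [0.5489 0.0758] ang 7.21 along [-0.1026  0.0984] across [-0.0784  0.0265] z [0.0471 0.0504 0.053 ] rect [550.4  44.8 200.  110.4   4.2]
wrist bar 14430 pt [ 0.4588 -0.0286] ang 3.81 along [-0.0574  0.0749] across [-0.0083  0.0084] z [0.0732 0.0742 0.0753] rect [467.9 -27.9 135.   17.3   3.9]
wrist tablet 16661 pt [0.4671 0.0382] ang 75.96 along [-0.0561  0.0699] across [-0.0532  0.0293] z [0.0492 0.0503 0.0513] rect [496.4  39.3  96.4 110.2   3.7]
```

The push met the tablet edge (6.5 N, no further travel), so the bar is flush. I'll ease off, open and lift.

Request:
send_rows([
  {"translation":[0,-0.08,0],"delta_rot":[0,0,0],"jaw":1.0},
  {"translation":[0,-0.08,0],"delta_rot":[0,0,0],"jaw":1.0},
  {"translation":[0,-0.08,0],"delta_rot":[0,0,0],"jaw":2.2},
  {"translation":[0,-0.08,0],"delta_rot":[0,0,0],"jaw":3.0},
  {"translation":[0,-0.08,0],"delta_rot":[0,0,0],"jaw":3.6},
  {"translation":[0,-0.08,0],"delta_rot":[0,0,0],"jaw":3.6},
  {"translation":[0,-0.08,0],"delta_rot":[0,0,0],"jaw":3.6},
  {"translation":[0,-0.08,-0.5],"delta_rot":[0,0,0],"jaw":3.6},
])

```text
time: 15.95
tool_pos: [0.4988, -0.025, 0.0747]
tool_rot: [-0.001, -0.034, 0.999, 0.0]
contact_force: [-0.1, 0.1, -0.4]
gripper_width: 0.423
grasp_force: 0.0
```

Request:
send_rows([
  {"translation":[0,0,-1],"delta_rot":[0,0,0],"jaw":3.6},
  {"translation":[0,0,-2],"delta_rot":[0,0,0],"jaw":3.6},
  {"translation":[0,0,-4],"delta_rot":[0,0,0],"jaw":3.6},
  {"translation":[0,0,-7],"delta_rot":[0,0,0],"jaw":3.6},
  {"translation":[0,-2,-10],"delta_rot":[0,0,0],"jaw":3.6},
  {"translation":[0,-4,-13],"delta_rot":[0,0,0],"jaw":3.6},
  {"translation":[0,-6,-15],"delta_rot":[0,0,0],"jaw":3.6},
  {"translation":[0,-6,-15],"delta_rot":[0,0,0],"jaw":3.6},
])

```text
time: 16.75
tool_pos: [0.5058, -0.0874, 0.2309]
tool_rot: [0.004, -0.032, 0.999, -0.002]
contact_force: [-0.1, 0.4, 0.3]
gripper_width: 0.422
grasp_force: 0.0
```

```bash
python3 meas.py e .0745
```

```text
t 16.75 tcp [ 0.5058 -0.0874  0.2309] yawy 93.71 tilt [ 0.0077 -0.0035] F [-0.1  0.4  0.3] j [-0.32 -0.22  1.89 -0.    1.46 -1.95] w 0.422
scene bar 203 pt [ 0.457  -0.0253] ang 4.46 along [-0.053   0.0508] across [-0.0111  0.0084] z [0.0685 0.074  0.0771] rect [456.4 -26.9 106.1  20.2   4.4]
scene tablet 1044 pt [0.513  0.0633] ang 12.8 along [-0.0859  0.1362] across [-0.0713  0.0379] z [0.0474 0.0505 0.0532] rect [539.2  43.1 222.8 111.9   4.6]
wrist bar 3520 pt [ 0.4738 -0.0275] ang 3.97 along [-0.0722  0.0838] across [-0.0083  0.0083] z [0.0731 0.0743 0.0755] rect [481.8 -26.9 161.2  17.6   3.8]
wrist tablet 9393 pt [0.5361 0.0526] ang 17.2 along [-0.0965  0.079 ] across [-0.0624  0.0564] z [0.0491 0.0503 0.0515] rect [532.4  43.4 168.3 105.5   3.8]
```

View pics/wrist_e.png

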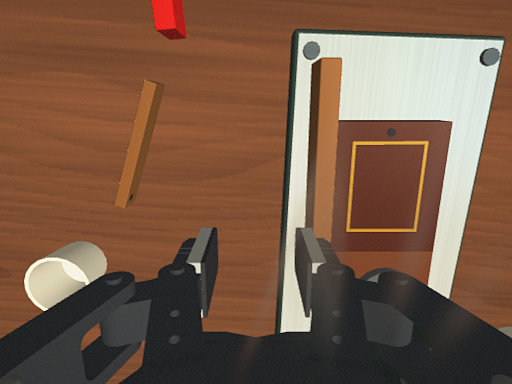

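View pics/scene_e.png

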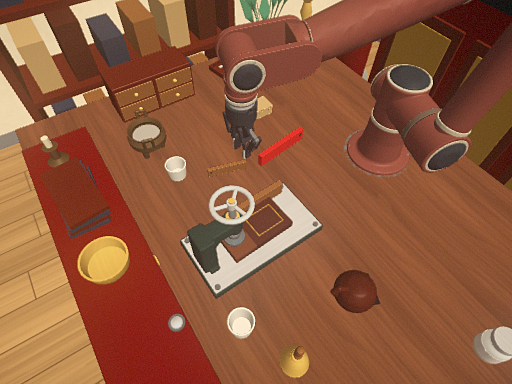

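Both views show the bar upright on the bed, flush along the tablet edge (wrist column ~340), and the other things where they were.

```bash
python3 -c "
from plant import *
print(job_done())"
```

```text
the job is handed in; nothing more can be done
None
```

I handed the job in at about 17 s. The press foot stands about 15 mm clear of the tablet, and the straightedge stands released, flush against the tablet's right-hand long edge. The views show the tablet and the other things where they were; no verdict came back.

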